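Cover the dish and hold the loupe at the marked height

ROBOT

A 6-joint arm with a two-finger parallel gripper is mounted at the origin on a cart in front of the work surface, level with it; the furniture and walls round the work are solid. World frame = base frame: x ahead of the robot, y to its left, z up, the work surface at z = 0. Lengths are in m, angles in rad, forces in N, time in s.
With the tool pointing down it reaches from about 0.25 to 0.725 m from the base axis. Payload 4 kg.
Tool frame: the origin (TCP) lies midway between the tips of the shut fingers; the grasp point (between the pads) lies 19 mm behind it; z points along the fingers, y is the line along which they close (so a half turn about z gives the same grasp; the last joint's range is limited). The gripper opens to 85 mm and grips with 20 to 120 N. Pads are 22 mm wide; open, the fingers measure 114 mm over their backs; the gripper's body (76 mm by 85 mm) begins 54 mm behind the grasp point. The pads swing forward as they close: fully open they stand 13 mm farther back than shut.
Start: joints at [1.263, 0.241, 0.005, 1.335, 0, 1.571], TCP at [0.151, 0.477, 0.231] pointing down, gripper open.
Joint ranges: [-2.72, 2.72], [-1.05, 1.87], [-1.09, 1.28], [-1.99, 2.15], [-1.42, 1.44], [-3.14, 3.14]. Speed limits (rad/s): [2.79, 2.79, 3.14, 3.14, 3.14, 3.14].

INTERFACE

Orientations are given as a unit quaternion [x, y, z, w].
In Python, from workcell import get_obs, camera, job_done, silhouettes gives the robot as it stands. The module is installed in compiled form; this text tells all that it offers.
- The arm moves only by the tool drive_tool, never from a script. Its argument "increments" is a list of rows, each a list of 3 entries, a list of its own where there are three numbers: the shift along the world's x, y, z in mm, then the turn, a rotation vector about the world's x, y, z in degrees, then the opening, from 0 (shut) to 1 (fully open). A call has 1 to 8 rows; each row shifts and turns the commanded pose from where the row before left it; what a row does not reach is not made up. A row lasts 1/12 s, in which the tool goes at most 41.7 mm and 7.16 degrees, less where a joint would pass 70% of its speed; a pose out of reach is approached as far as the arm can. A call is refused whole if a number of a shift passes 41.7 or a number of a turn 7.16, either way. A call with a gripper value outside its range is refused whole. The fingers move at their own pace and stop on an object; the grip force is fixed at half the most. Time passes only in rows, so rows that do not move let the fingers close. It gives the time, the measured TCP pose, the force, the opening and the grip force at its end, in the units of the state.
- get_obs(): the state, without advancing time (a new reading comes with each control period).
- camera(name): name is "scene" or "top"; returns a dict with "image" (420x560x3 uint8, red, green, blue), "K" (3x3 intrinsics, pixels), "k1" (the pictures are not rectified: a ray, as slopes to the right and down, at radius r is drawn at 1 + k1 r^2 times it, then the intrinsics apply), "view" (4x4, takes a point from world to camera coordinates). Camera axes: x right, y down, z forward; pixel columns grow to the right and rows downward; lengths in m; the calibration is good to about 2 mm. A picture is of the moment at which its call begins. There is no depth.
- job_done(): hands the job in; it is judged then, once.
Trained networks look in a picture, given as the dict that the camera call returned (one of the last four; its "shot" number tells which), for a name from the list of things; names that differ only in an ending like _2 or _b are one class to them, and where a whole thing is asked for, a point or a joint stands for the part that bears it (a point fixed in the world has none). Each returns a list of dicts, best first, with "conf" (0 to 1); they miss things now and then, are a little off and sometimes report something else, mostly with a low value. They report only what shows in the picture. A call takes as long as a camera call. They do not tell look-alikes from the thing itself.
- silhouettes(query, picture): "region" (420x560 bool, what is visible of it) and "bbox" ([left, top, right, bottom] in pixels, round what is visible of it).
The state is a dict: "clock": time; "joint_pos": joint angles; "joint_vel": joint speeds; "tau": joint torques, N m; "eef_pos": TCP position; "tool_rot": TCP orientation; "ft_force": force on the tool from outside, world axes, zero at the start; "ft_torque": the same for the moment, N m; "grip_width": finger opening in m; "grasp_force": force on a finger pad.
Only numpy, scipy, OpenCV 4.12 (cv2) and the standard library are available. Lean on these libraries where they do the work, as an engineer would, in place of code of your own. Each camera call takes 0.05 s, during which the arm holds its last target. There are 200 camera calls.

TASK

Set the loose round glass cover onto the rim of the small dish on the inspection stand, lowering it gently until it is seated and level, and let go of it. Then pick up the loupe by its handle and hold it level with its lens centred over the dish, the middle of the lens rim's thickness at the height of the pointer on the stand's post, touching neither stand nor cover; finish while still holding it there. Do not shift the pointer, and leave the other things on the table where they are.

Things in the scene. Friction and masses are not known exactly. Their poses are not given: they have to be found in the camera images.
- stand: Fixed stand: steel base plate 156 x 90 x 10 mm with a metal dish near its front and a post (10 mm thick, top at 202 mm) at its rear. Origin on the table under the dish's centre, z up, x from the dish to the post's axis at x = +92 mm; plate x = -42 to +114 mm. Dish: round cup, outside diameter 60, inside 54, floor 12 and rim 50 mm above the table; a grey model truck cab, 25 mm high, is fixed in it.
- dish_rim (a point): Centre of the dish's mouth at the height of its rim, 50 mm above the table; axes as the stand's.
- pointer_tip (a point): Free end of the thin level pointer (4 mm thick) on a stiff sliding collar (22 mm wide, 12 mm high, thumb screw behind) on the stand's post; it points at the dish's axis and ends 44 mm from it. The pointer's centre line marks the focal height, which varies, 115 to 160 mm above the table. Axes as the stand's.
- cover: Loose cover, 70 g: flat round glass in a metal bezel, diameter 64 mm, 15 mm high, lying step down on the table. The lowest 5 mm are a step of 50 mm diameter with a small chamfer that goes inside the dish; the bezel (z = 5 to 15 mm, upright sides) rests on the rim. Grip across the bezel. Origin at the centre of the step's underside, z up: seated, it is 5 mm below the rim's height.
- loupe: Loupe, 60 g, lying flat on the table: straight black handle 14 mm wide and 18 mm high, and at its end a round lens in a steel rim (diameter 56, 10 mm high), undersides flush. Origin on the handle's underside; x along the handle towards the lens, z up. The handle spans x = -65 to +35 mm; grip it across y near the origin (balance point about 20 mm from it towards the lens).
- lens (a point): Centre of the loupe's lens, at the loupe's x = +65 mm, z = 5 mm (the middle of the rim's height); axes as the loupe's.
- tin: Bystander: small dark blue paint tin, 34 mm wide, 29 high; origin at its underside.
- block: Bystander: brown sanding block 39 x 71 x 24 mm lying on the foam board; origin at its underside.
- glue: Bystander: white glue bottle, 27 mm wide, 77 high; origin at its underside.
- pot: Bystander: small white paint pot, 25 mm wide, 44 high; origin at its underside.
There are look-alikes about, which are no part of the job. Of the things that look like the cover, the larger one is meant.

How it is judged:
By the outcome, as a careful person would: the job done as asked, in the order asked, and still so for the second after the job is handed in, while the arm keeps its last pose, push and grip.
It also fails if it takes over 59 s, if anything falls off the work surface, if the arm or the gripper's body presses on something with over 40 N, if the wrist force passes 120 N, or if a joint passes its speed limit or range.

## Working session

There is one attempt and no reset: what is moved stays moved. The work goes in short steps, Python scripts to look and compute and a tool call to move; the robot and the scene stay as the last step left them, time stands still between calls to the robot, and variables do not carry over. Pictures are saved under pics/ and viewed, at most 10 in all, crops included, and the job is handed in when it is done.

Besides the shell and the picture viewer there is one more tool, called as a command line: name --argument value ..., lists and objects as JSON in quotes. drive_tool: Moves the arm, as the interface text tells. Its arguments: {"type":"object","properties":{"increments":{"type":"array"}},"required":["increments"]}

```bash
mkdir -p pics
cat > h.py <<'E'
import numpy as np, cv2, pickle
from workcell import get_obs, camera, job_done, silhouettes
def px2w(c,u,v,z):
    K=c["K"];x=(u-K[0,2])/K[0,0];y=(v-K[1,2])/K[1,1]
    r=np.hypot(x,y);s=r
    for _ in range(30): s=r/(1+c["k1"]*s*s)
    f=s/r if r>0 else 1
    R=c["view"][:3,:3];t=c["view"][:3,3]
    d=R.T@np.array([x*f,y*f,1]);o=-R.T@t
    return o+d*(z-o[2])/d[2]
def w2px(c,p):
    q=c["view"][:3,:3]@np.asarray(p,float)+c["view"][:3,3];a=q[:2]/q[2]
    a=a*(1+c["k1"]*(a@a));return a[0]*c["K"][0,0]+c["K"][0,2],a[1]*c["K"][1,1]+c["K"][1,2]
def save(n,im): cv2.imwrite("pics/"+n,im[:,:,::-1])
E
python3 - <<'E'
from h import *
for n in("scene","top"):
    c=camera(n);save(n+"0.png",c["image"])
    print(n,c["K"].round(1).tolist(),c["k1"],(-c["view"][:3,:3].T@c["view"][:3,3]).round(3))
    for q in("cover","loupe","stand","pointer_tip","tin","block","glue","pot"):
        for s in silhouettes(q,c): 
            m=s["region"];ys,xs=np.nonzero(m)
            print(q,round(s["conf"],2),[round(float(b)) for b in s["bbox"]],m.sum(),px2w(c,xs.mean(),ys.mean(),0.0)[:2].round(3))
E
```

```text
scene [[418.1, 0.0, 273.2], [0.0, 418.1, 210.4], [0.0, 0.0, 1.0]] -0.08228685089944002 [-0.081 -0.902  0.498]
cover 0.49 [197, 224, 224, 237] 237 [0.462 0.064]
loupe 0.6 [249, 268, 320, 295] 695 [ 0.434 -0.277]
stand 0.79 [217, 146, 271, 220] 958 [0.674 0.201]
pointer_tip 0.54 [252, 167, 267, 173] 39 [0.937 0.477]
tin 0.76 [219, 244, 230, 259] 146 [ 0.419 -0.071]
block 0.61 [278, 220, 309, 236] 334 [ 0.655 -0.071]
block 0.26 [250, 268, 316, 295] 682 [ 0.437 -0.277]
glue 0.54 [362, 259, 380, 291] 370 [ 0.613 -0.398]
pot 0.53 [334, 215, 346, 238] 144 [ 0.758 -0.157]
top [[488.7, 0.0, 281.4], [0.0, 488.7, 217.2], [0.0, 0.0, 1.0]] 0.01163198681968289 [ 0.43  -0.168  1.199]
cover 0.56 [188, 248, 214, 269] 549 [0.449 0.043]
cover 0.54 [145, 266, 167, 286] 305 [0.402 0.154]
cover 0.44 [394, 206, 405, 218] 122 [ 0.565 -0.443]
loupe 0.85 [320, 230, 351, 290] 679 [ 0.416 -0.286]
stand 0.68 [143, 144, 190, 224] 2436 [0.627 0.13 ]
stand 0.53 [188, 245, 215, 271] 531 [0.449 0.042]
tin 0.55 [250, 268, 267, 283] 150 [ 0.404 -0.099]
block 0.75 [249, 172, 278, 204] 524 [ 0.623 -0.109]
block 0.52 [321, 230, 351, 292] 625 [ 0.414 -0.286]
glue 0.71 [392, 206, 403, 218] 149 [ 0.565 -0.442]
pot 0.51 [298, 152, 308, 162] 117 [ 0.706 -0.211]
```

Run:
```python
import cv2
a=cv2.imread("pics/top0.png");cv2.imwrite("pics/topc.png",cv2.resize(a[130:320,120:420],None,fx=2.66,fy=2.66,interpolation=cv2.INTER_CUBIC))
a=cv2.imread("pics/scene0.png");cv2.imwrite("pics/scc.png",cv2.resize(a[130:310,170:400],None,fx=3.3,fy=3.3,interpolation=cv2.INTER_CUBIC))
```

```text
(no output)
```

View pics/topc.png

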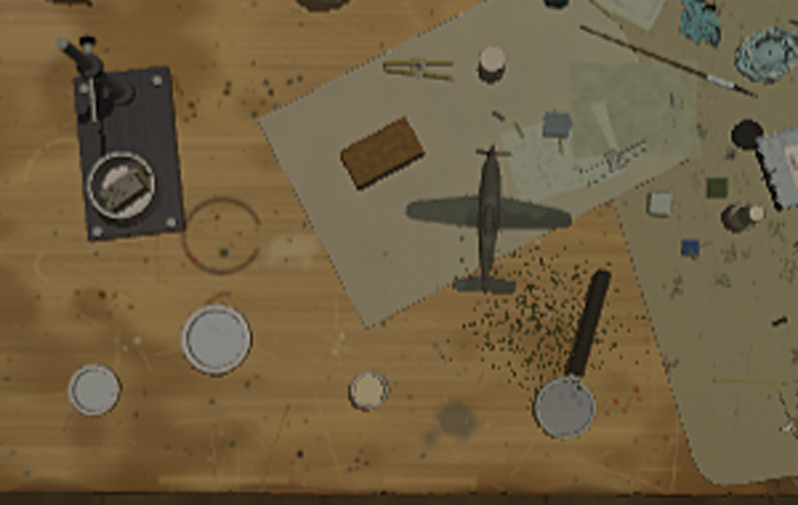

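View pics/scc.png

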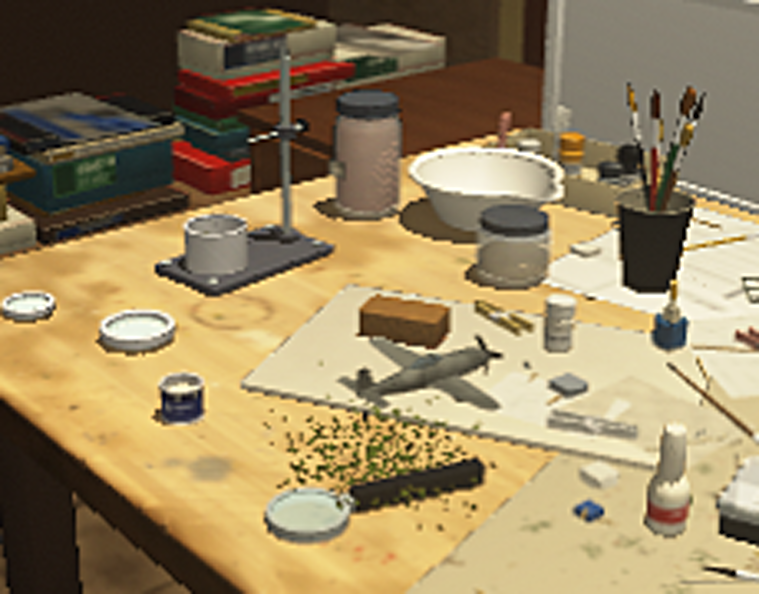

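Cover candidates in the top image are the disc at (201,258), about 26 px ≈ 64 mm across, and the disc at (155,276), about 20 px ≈ 50 mm. The larger one, at (201,258), is the cover. The tin, at (258,276), has a lid and is not it. Next I'll confirm this in a crop and measure precisely.

```bash
cat > fit.py <<'E'
from h import *
from scipy.optimize import differential_evolution as DE
from scipy.ndimage import map_coordinates as mc
def grad(c):
    g=cv2.GaussianBlur(cv2.cvtColor(c["image"],cv2.COLOR_RGB2GRAY).astype(np.float32),(0,0),0.7)
    return np.hypot(cv2.Sobel(g,5,1,0),cv2.Sobel(g,5,0,1))
def circ(r,z,x0=0):
    t=np.linspace(0,2*np.pi,90,endpoint=False);return np.c_[x0+r*np.cos(t),r*np.sin(t),0*t+z]
def seg(a,b,n=60):
    s=np.linspace(0,1,n)[:,None];return np.array(a)*(1-s)+np.array(b)*s
def place(P,x,y,th):
    c,s=np.cos(th),np.sin(th);return P@np.array([[c,-s,0],[s,c,0],[0,0,1]]).T+[x,y,0]
def proj(c,P):
    q=P@c["view"][:3,:3].T+c["view"][:3,3];a=q[:,:2]/q[:,2:];a=a*(1+c["k1"]*(a**2).sum(1,keepdims=True))
    return a*c["K"][0,0]+c["K"][:2,2]
def score(c,g,P):
    u=proj(c,P);return np.minimum(mc(g,[u[:,1],u[:,0]],order=1,mode="nearest"),150).mean()
def fit(views,parts,x0,d=0.02,th=None,dth=0.2):
    f=lambda p:-sum(score(c,g,place(P,p[0],p[1],p[2] if len(p)>2 else 0)) for c,g in views for P in parts)
    b=[(x0[0]-d,x0[0]+d),(x0[1]-d,x0[1]+d)]+([(th-dth,th+dth)] if th is not None else [])
    r=DE(f,b,seed=1,popsize=20,maxiter=80,tol=1e-6);return r.x,-r.fun/len(views)
L=[(-.042,-.045),(.114,-.045),(.114,.045),(-.042,.045)]
STAND=[circ(.03,.05),circ(.027,.05)]+[seg((*L[i],.01),(*L[(i+1)%4],.01)) for i in range(4)]
COVER=[circ(.032,.015)]
LOUPE=[circ(.028,.010,.065),np.r_[seg((-.065,.007,.018),(.034,.007,.018)),seg((-.065,-.007,.018),(.034,-.007,.018)),seg((-.065,-.007,.018),(-.065,.007,.018),12)]]
E
cat > m.py <<'E'
from fit import *
import sys
T=camera("top");S=camera("scene")
vt=(T,grad(T));vs=(S,grad(S))
for nm,P,x0,th in(("cover",COVER,(.449,.043),None),("small r25",[circ(.025,.012)],(.402,.154),None),("stand",STAND,(.60,.12),.08),("loupe",LOUPE,(.43,-.29),-2.9)):
    for k,v in(("top",[vt]),("scene",[vs]),("both",[vt,vs])):
        r,s=fit(v,P,x0,.03,th);print(nm,k,r.round(4),round(float(s),1))
im=cv2.resize(T["image"],None,fx=1,fy=1)
save("cand.png",cv2.resize(im[180:300,130:290],None,fx=5,fy=5,interpolation=cv2.INTER_CUBIC))
E
python3 m.py
```

```text
cover top [0.4505 0.0417] 104.2
cover scene [0.4358 0.0225] 150.0
cover both [0.4504 0.0414] 120.3
small r25 top [0.4038 0.154 ] 75.2
small r25 scene [0.3931 0.1325] 150.0
small r25 both [0.4037 0.1541] 94.8
stand top [0.5858 0.1216 0.117 ] 810.3
stand scene [0.5826 0.1181 0.1   ] 785.6
stand both [0.5859 0.1216 0.116 ] 767.8
loupe top [ 0.454  -0.265  -2.9367] 128.4
loupe scene [ 0.4477 -0.2663 -2.8712] 265.7
loupe both [ 0.4583 -0.261  -2.9753] 186.8
```

View pics/cand.png

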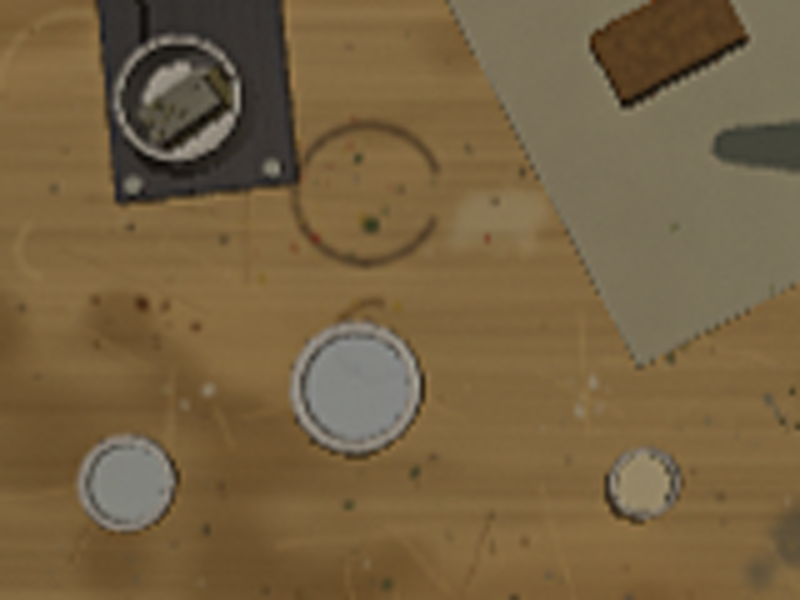

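The crop shows the larger disc at crop (357,388), which is image (201,258), about 26 px wide. The smaller look-alike is at crop (128,483). Next I'll refine the fits and check them with an overlay.

```bash
sed -i 's/,150)\.mean/,400).mean/' fit.py
cat > m2.py <<'E'
from fit import *
T=camera("top");S=camera("scene")
vt=(T,grad(T));vs=(S,grad(S))
R={}
for nm,P,x0,th,d in(("cover",COVER,(.4505,.0417),None,.008),("stand",STAND,(.585,.121),.11,.01),("loupe",LOUPE,(.43,-.285),-2.9,.02)):
    for k,v in(("top",[vt]),("scene",[vs]),("both",[vt,vs])):
        r,s=fit(v,P,x0,d,th);print(nm,k,r.round(4),round(float(s),1));R[nm,k]=r
print("dish pix",w2px(T,[*R["stand","top"][:2],.05]),"cover pix",w2px(T,[*R["cover","top"],.015]))
def ov(c,k,x0,y0,w,h,f):
    im=cv2.resize(c["image"][y0:y0+h,x0:x0+w],None,fx=f,fy=f,interpolation=cv2.INTER_CUBIC)
    for nm,P in(("cover",COVER),("stand",STAND+[seg((.092,0,.01),(.092,0,.202))]),("loupe",LOUPE)):
        p=R[nm,k]
        for u in proj(c,place(np.vstack(P),p[0],p[1],p[2] if len(p)>2 else 0)):
            q=((u-[x0,y0]+.5)*f).astype(int)
            if 0<=q[0]<im.shape[1] and 0<=q[1]<im.shape[0]: im[q[1],q[0]]=(255,0,0)
    return im
a=ov(T,"top",130,130,240,170,3.3);b=ov(S,"scene",180,140,150,160,3.3)
save("ov.png",cv2.resize(np.vstack([a[:, :],np.zeros((1,a.shape[1],3),np.uint8)]),(792,562)));save("ovs.png",cv2.resize(b,None,fx=1.1,fy=1.1))
E
python3 m2.py
```

```text
cover top [0.4505 0.042 ] 106.6
cover scene [0.449  0.0424] 220.4
cover both [0.4504 0.042 ] 162.1
stand top [0.5851 0.1212 0.12  ] 952.1
stand scene [0.5793 0.1131 0.1051] 1295.8
stand both [0.5851 0.1212 0.1216] 975.9
loupe top [ 0.4485 -0.3045 -3.1   ] 105.6
loupe scene [ 0.445  -0.2664 -2.8536] 371.9
loupe both [ 0.4453 -0.2665 -2.8616] 228.8
dish pix (np.float64(165.3877673718464), np.float64(199.46161965743698)) cover pix (np.float64(200.12476493595335), np.float64(256.687240293414))
```

View pics/ov.png

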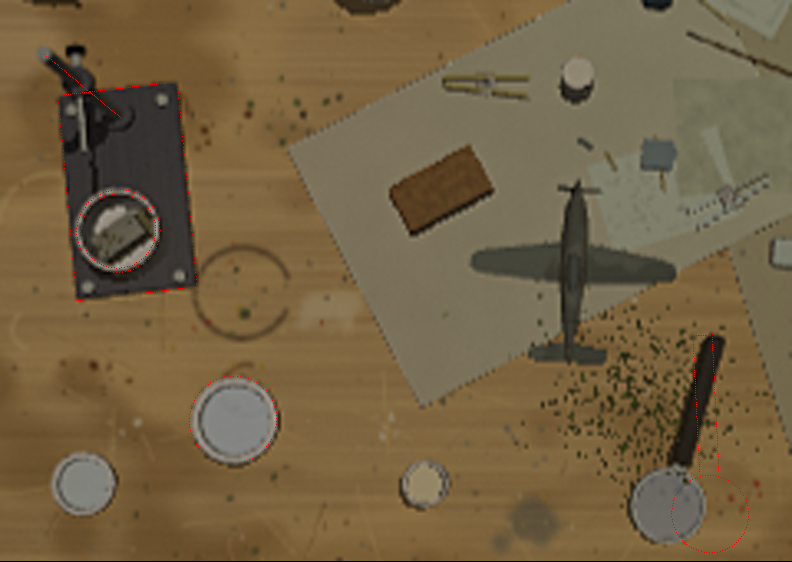

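View pics/ovs.png

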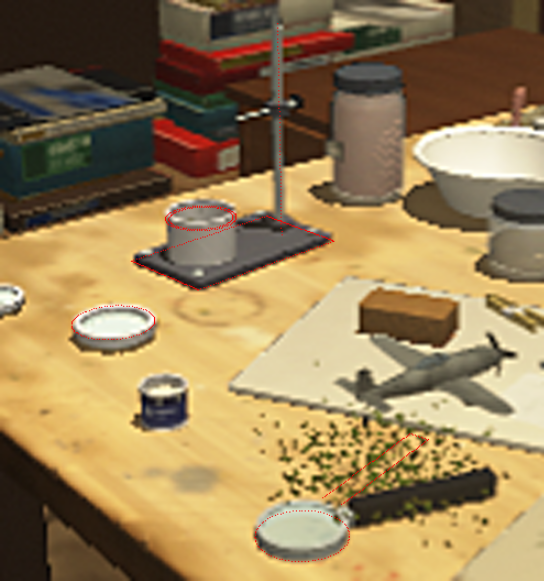

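The overlay shows the stand and cover fitting well in the top view: dish at image (165,199), cover near (201,257). The loupe fit is wrong, because the true lens is near (332,282) and the handle's end is near (346,232). I'll refit these locally.

```bash
cat > m3.py <<'E'
from fit import *
T=camera("top");g=grad(T);vt=(T,g)
# intensity-based centroid of cover and small disc (bright, unsaturated) & dish rim
im=T["image"].astype(int)
for nm,(u,v),r,z in(("cover",(201,257),18,.015),("dish",(165,199),0,.05)):
    if r:
        sub=im[v-r:v+r+1,u-r:u+r+1];m=(sub[...,2]>np.percentile(sub[...,2],10)) & (sub[...,0]-sub[...,2]<25)
        n,l,st,ce=cv2.connectedComponentsWithStats(m.astype(np.uint8));k=1+np.argmax(st[1:,4])
        ct=max(cv2.findContours((l==k).astype(np.uint8),0,1)[0],key=len);e=cv2.fitEllipse(cv2.convexHull(ct))
        print(nm,"ellipse",e,"->",px2w(T,e[0][0]+u-r,e[0][1]+v-r,z).round(4))
for rr in(.0295,.030,.0305,.031,.032):
    print("cover r",rr,*fit([vt],[circ(rr,.015)],(.4505,.042),.008))
ls,s=fit([vt],[circ(.028,.010)],px2w(T,331.9,282.5,.01)[:2],.008);print("lens",ls.round(4),s)
best=max(((score(T,g,place(LOUPE[1]-[.065,0,0],*ls,t)),t) for t in np.linspace(-3.2,-2.5,281)))
t=best[1];print("yaw",best,"origin",(ls-.065*np.array([np.cos(t),np.sin(t)])).round(4))
for rr in(.027,.0275,.028,.0285): print(rr,*fit([vt],[circ(rr,.010)],ls,.006))
s=[s for s in silhouettes("loupe",T)][0]["region"];ys,xs=np.nonzero(s&(np.arange(420)[:,None]<267));d=cv2.fitLine(np.c_[xs,ys].astype(np.float32),2,0,.01,.01).ravel()
a=px2w(T,d[2],d[3],.018);b=px2w(T,d[2]+20*d[0],d[3]+20*d[1],.018);print("handle axis point",a.round(4),"yaw",np.arctan2(*(b-a)[[1,0]]))
o=get_obs();print({k:np.round(o[k],4) for k in("clock","tool_rot","eef_pos","joint_pos","ft_force","grip_width")})
E
python3 m3.py
```

```text
cover ellipse ((17.69917106628418, 18.162328720092773), (25.268768310546875, 26.139570236206055), 50.72121047973633) -> [0.4494 0.0406 0.015 ]
cover r 0.0295 [0.44858097 0.04005096] 98.88014
cover r 0.03 [0.44989479 0.04075603] 103.69011688232422
cover r 0.0305 [0.45030664 0.04120056] 112.78688
cover r 0.031 [0.45048549 0.04152344] 117.20824432373047
cover r 0.032 [0.45050393 0.04198312] 106.2450180053711
lens [ 0.391  -0.2782] 72.12193
yaw (np.float32(60.546513), np.float64(-2.9375)) origin [ 0.4547 -0.265 ]
0.027 [ 0.39104881 -0.27721503] 70.83899
0.0275 [ 0.39103573 -0.27771476] 72.01805877685547
0.028 [ 0.39100459 -0.27820664] 72.12192
0.0285 [ 0.390704   -0.27871297] 71.03938
handle axis point [ 0.469  -0.2995  0.018 ] yaw -0.2791221314271786
{'clock': np.float64(1.2), 'tool_rot': array([ 0.1533,  0.9882, -0.    ,  0.    ]), 'eef_pos': array([0.1515, 0.4765, 0.2313]), 'joint_pos': array([ 1.263 ,  0.2406,  0.005 ,  1.3352, -0.    ,  1.5708]), 'ft_force': array([-0.0297,  0.5331,  0.1216]), 'grip_width': np.float64(0.0854)}
```

Cover at (0.450, 0.041), stand at (0.585, 0.121) with yaw 0.12, loupe origin at (0.4535, −0.296) with yaw 2.86. I'll move above the cover with the fingers closing along the stand's y, and grip 4 mm off-centre away from the pointer.

drive_tool --increments '[[[18.4,-27.2,0],[0,0,1.53],1],[[18.4,-27.2,0],[0,0,1.53],1],[[18.4,-27.2,0],[0,0,1.53],1],[[18.4,-27.2,0],[0,0,1.53],1],[[18.4,-27.2,0],[0,0,1.53],1],[[18.4,-27.2,0],[0,0,1.53],1],[[18.4,-27.2,0],[0,0,1.53],1],[[18.4,-27.2,0],[0,0,1.53],1]]'

```text
clock: 1.87
eef_pos: [0.2993, 0.2576, 0.2315]
tool_rot: [0.046, 0.999, 0.0, 0.0]
ft_force: [0.9, 0.1, -0.4]
grip_width: 0.0853
grasp_force: 0.0
```

drive_tool --increments '[[[18.4,-27.2,-20],[0,0,1.53],1],[[18.4,-27.2,-20],[0,0,1.53],1],[[18.4,-27.2,-20],[0,0,1.53],1],[[18.4,-27.2,-20],[0,0,1.53],1],[[18.4,-27.2,-20],[0,0,1.53],1],[[18.4,-27.2,-20],[0,0,1.53],1],[[18.4,-27.2,-20],[0,0,1.53],1],[[0,0,0],[0,0,0],1]]'

```text
clock: 2.53
eef_pos: [0.4282, 0.0641, 0.0882]
tool_rot: [-0.044, 0.999, -0.001, -0.002]
ft_force: [-0.4, 1.3, 0.6]
grip_width: 0.0859
grasp_force: 0.0
```

Run:
```python
from h import *
o=get_obs();print({k:np.round(o[k],4) for k in("clock","tool_rot","eef_pos","joint_pos","ft_force")})
```

```text
{'clock': np.float64(2.5333), 'tool_rot': array([-0.0436,  0.999 , -0.0013, -0.0016]), 'eef_pos': array([0.4282, 0.0641, 0.0882]), 'joint_pos': array([ 0.1502,  0.2365, -0.4031,  0.9346, -0.0022,  0.0631]), 'ft_force': array([-0.4122,  1.2564,  0.5958])}
```

drive_tool --increments '[[[8.9,-11.7,0],[0,0,1.0],1],[[8.9,-11.7,0],[0,0,0.9],1],[[0,0,-25],[0,0,0],1],[[0,0,-25],[0,0,0],1],[[0,0,-15],[0,0,0],1],[[0,0,-10],[0,0,0],1],[[0,0,0],[0,0,0],1]]'

```text
clock: 3.12
eef_pos: [0.4434, 0.0452, 0.0145]
tool_rot: [-0.063, 0.998, -0.0, -0.002]
ft_force: [-0.8, -0.1, 0.5]
grip_width: 0.0858
grasp_force: 0.0
```

Run:
```python
from h import *
o=get_obs();print({k:np.round(o[k],4) for k in("clock","tool_rot","eef_pos","joint_pos","ft_force")})
c=camera("scene")
im=c["image"];a=cv2.resize(im[190:260,170:270],None,fx=4,fy=4,interpolation=cv2.INTER_CUBIC)
t=camera("top");b=cv2.resize(t["image"][215:285,150:250],None,fx=4,fy=4,interpolation=cv2.INTER_CUBIC)
save("pre.png",np.hstack([a,b]))
```

```text
{'clock': np.float64(3.1167), 'tool_rot': array([-0.063 ,  0.998 , -0.    , -0.0021]), 'eef_pos': array([0.4434, 0.0452, 0.0145]), 'joint_pos': array([ 1.014e-01,  3.648e-01, -4.604e-01,  7.499e-01,  1.000e-04,
       -2.460e-02]), 'ft_force': array([-0.8314, -0.1172,  0.4956])}
```

View pics/pre.png

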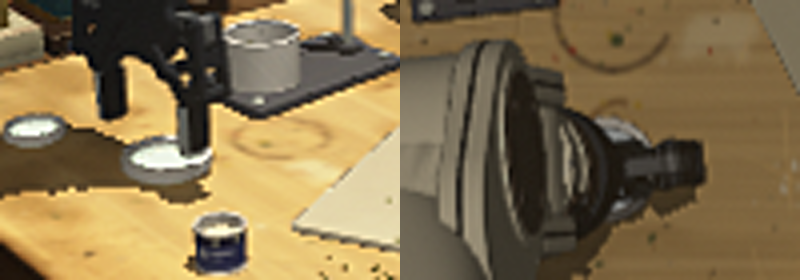

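The fingers straddle the cover: the scene crop shows the right finger in front of it. I'll correct the residual and lower.

drive_tool --increments '[[[2.6,-4.5,0],[0,0,0],1],[[0,0,-7],[0,0,0],1],[[0,0,-5],[0,0,0],1],[[0,0,0],[0,0,0],1],[[0,0,0],[0,0,0],1]]'

```text
clock: 3.63
eef_pos: [0.4475, 0.0405, 0.0041]
tool_rot: [-0.063, 0.998, 0.0, -0.0]
ft_force: [1.0, 0.1, 0.2]
grip_width: 0.0855
grasp_force: 0.0
```

drive_tool --increments '[[[-1.5,0.5,-5],[0,0,0],1],[[0,0,0],[0,0,0],0.9],[[0,0,0],[0,0,0],0.8],[[0,0,0],[0,0,0],0.75],[[0,0,0],[0,0,0],0.72],[[0,0,0],[0,0,0],0.6],[[0,0,0],[0,0,0],0.4],[[0,0,0],[0,0,0],0.4]]'

```text
clock: 4.3
eef_pos: [0.4461, 0.0411, 0.0002]
tool_rot: [-0.063, 0.998, -0.0, -0.0]
ft_force: [-3.2, -0.1, 9.2]
grip_width: 0.0614
grasp_force: 62.8
```

drive_tool --increments '[[[0,0,0],[0,0,0],0.2],[[0,0,0],[0,0,0],0],[[0,0,0],[0,0,0],0],[[0,0,0],[0,0,0],0]]'

```text
clock: 4.63
eef_pos: [0.4461, 0.0411, 0.0002]
tool_rot: [-0.063, 0.998, -0.0, -0.0]
ft_force: [-3.8, -0.2, 9.2]
grip_width: 0.0618
grasp_force: 62.8
```

drive_tool --increments '[[[0,0,5],[0,0,0],0],[[0,0,15],[0,0,0],0],[[0,0,25],[0,0,0],0],[[0,0,25],[0,0,0],0],[[0,0,15],[0,0,0],0],[[0,0,0],[0,0,0],0],[[0,0,0],[0,0,0],0]]'

```text
clock: 5.22
eef_pos: [0.4472, 0.0412, 0.085]
tool_rot: [-0.063, 0.998, 0.0, 0.001]
ft_force: [-0.4, 0.9, -2.1]
grip_width: 0.0615
grasp_force: 65.3
```

drive_tool --increments '[[[10,6,0],[0,0,0],0],[[20,12,0],[0,0,0],0],[[25,15,0],[0,0,0],0],[[20,12,0],[0,0,0],0],[[15,9,0],[0,0,0],0],[[10,6,0],[0,0,0],0],[[0,0,0],[0,0,0],0],[[0,0,0],[0,0,0],0]]'

```text
clock: 5.88
eef_pos: [0.5451, 0.101, 0.0823]
tool_rot: [-0.063, 0.998, -0.0, -0.002]
ft_force: [-0.6, 0.6, -0.4]
grip_width: 0.0616
grasp_force: 65.3
```

Run:
```python
from h import *
o=get_obs();print({k:np.round(o[k],4) for k in("clock","tool_rot","eef_pos","joint_pos","ft_force","ft_torque")})
c=camera("scene")
a=cv2.resize(c["image"][120:240,190:290],None,fx=4,fy=4,interpolation=cv2.INTER_CUBIC)
t=camera("top");b=cv2.resize(t["image"][145:265,130:230],None,fx=4,fy=4,interpolation=cv2.INTER_CUBIC)
save("held.png",np.hstack([a,b]))
for q in("cover",):
  for cc in (c,t):
    for s in silhouettes(q,cc): print(q,s["conf"],s["bbox"],s["region"].sum())
```

```text
{'clock': np.float64(5.8833), 'tool_rot': array([-6.32e-02,  9.98e-01, -3.00e-04, -1.90e-03]), 'eef_pos': array([0.5451, 0.101 , 0.0823]), 'joint_pos': array([ 1.8330e-01,  4.5610e-01, -8.9900e-02,  1.0286e+00, -2.0000e-04,
        5.6900e-02]), 'ft_force': array([-0.648 ,  0.6046, -0.4045]), 'ft_torque': array([-0.048 , -0.0187,  0.0021])}
cover 0.65 [215.9, 184.7, 232.6, 193.9] 117
cover 0.52 [171.6, 218.4, 187.9, 227.3] 112
cover 0.81 [144.9, 266.4, 167.7, 285.0] 274
cover 0.64 [163.6, 220.5, 180.5, 229.3] 93
```

View pics/held.png

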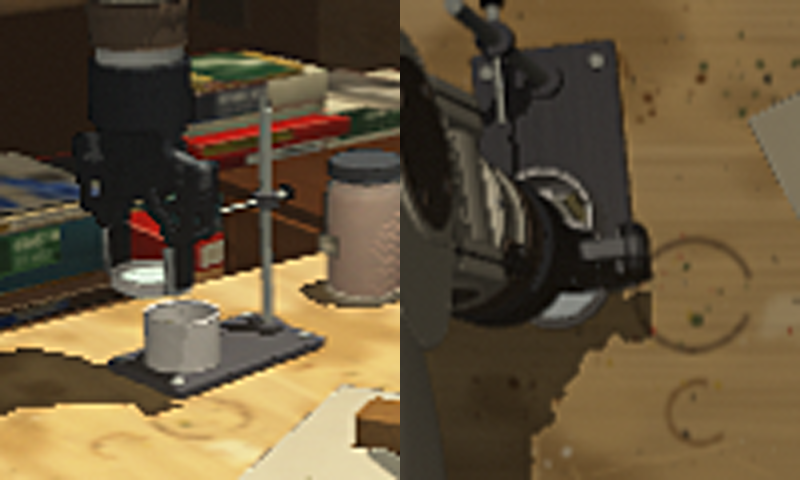

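The cover is held level: scene crop around (145,278) and top crop around (570,310). The dish is below and ahead of it. I'll check the cover's offset in the grip from its visible front arc, and estimate the pointer height from this same scene camera.

Run:
```python
from fit import *
t=camera("top");g=grad(t);e=get_obs()["eef_pos"];print(e)
# mask contour of held cover in top: lower edge rows
a=np.radians(np.arange(165,240,2));
for z in(.095,.0975):
  for R in(.031,.032):
    best=[]
    for dx in np.arange(-.006,.015,.0005):
        P=np.c_[e[0]+dx+R*np.cos(a),e[1]+R*np.sin(a),0*a+z];best.append((float(score(t,g,P)),round(dx*1e3,1)))
    print(z,R,sorted(best)[-4:])
# print intensity column through the front
u,v=w2px(t,[e[0]+.004-.032,e[1]-.012,.097]);print(u,v)
for uu in(171,174,177): print(uu,t["image"][216:234,uu].astype(int).sum(1)//3)
```

```text
[0.54543262 0.10055895 0.08408058]
0.095 0.031 [(181.4716339111328, np.float64(9.5)), (181.6512451171875, np.float64(11.0)), (184.04928588867188, np.float64(10.0)), (184.79566955566406, np.float64(10.5))]
0.095 0.032 [(177.2165069580078, np.float64(10.5)), (178.8811492919922, np.float64(12.0)), (180.20355224609375, np.float64(11.0)), (181.4354248046875, np.float64(11.5))]
0.0975 0.031 [(184.8717803955078, np.float64(9.0)), (185.7232666015625, np.float64(10.5)), (187.64324951171875, np.float64(9.5)), (187.84817504882812, np.float64(10.0))]
0.0975 0.032 [(180.2506103515625, np.float64(10.0)), (182.90625, np.float64(11.5)), (183.6742706298828, np.float64(10.5)), (184.2317352294922, np.float64(11.0))]
173.80394587540763 226.31440308112778
171 [ 12  18  86 142 134 133 136 121  62  58  49  40  46  47  47  48  50  49]
174 [ 21  19  85 142 136 136 116  51  60  49  40  37  37  47  49  48  47  47]
177 [ 16  48 107 126  78  55  61  48  41  50  46  46  48  48  48  45  70 109]
```

Run:
```python
from fit import *
t=camera("top");g=grad(t);e=get_obs()["eef_pos"]
t0=dict(t);t0["image"]=cv2.imread("pics/top0.png")[:,:,::-1].copy();g0=grad(t0)
for R in np.arange(.024,.0335,.0005):
    r,s=fit([(t0,g0)],[circ(R,.015)],(.450,.041),.006);print(round(R,4),r.round(4),round(float(s),1))
# front-arc bright-edge radius along camera rays, orig vs. held, half-level crossing of glass
def prof(c,x,y,z,ang,rs):
    P=np.c_[x+rs*np.cos(ang),y+rs*np.sin(ang),0*rs+z];u=proj(c,P)
    return mc(c["image"].astype(float).mean(2),[u[:,1],u[:,0]],order=1)
rs=np.arange(.012,.042,.002)
for d in(180,200,220):
    a=np.radians(d)
    print(d,"orig",prof(t0,.450,.0412,.015,a,rs).astype(int))
    print(d,"held",prof(t,e[0]+.0039,e[1],.0985,a,rs).astype(int))
```

```text
0.024 [0.4461 0.035 ] 65.8
0.0245 [0.447  0.0352] 72.3
0.025 [0.447  0.0357] 78.8
0.0255 [0.4474 0.0362] 85.0
0.026 [0.4469 0.0366] 89.3
0.0265 [0.4469 0.0372] 91.7
0.027 [0.4468 0.0376] 92.1
0.0275 [0.4468 0.0381] 90.7
0.028 [0.4473 0.0386] 89.1
0.0285 [0.4488 0.0391] 92.6
0.029 [0.4481 0.0397] 96.6
0.0295 [0.4486 0.0401] 98.7
0.03 [0.4499 0.0408] 103.6
0.0305 [0.4503 0.0412] 112.9
0.031 [0.4505 0.0415] 117.4
0.0315 [0.4505 0.0417] 114.4
0.032 [0.4505 0.042 ] 106.4
0.0325 [0.4509 0.0422] 94.7
0.033 [0.4515 0.043 ] 83.0
0.0335 [0.4518 0.0439] 75.1
180 orig [131 131 131 131 132 132 125 116 123 112  73  55  88  89  88]
180 held [ 20  39  76 122 137 139 128  90  60  57  52  41  45  47  47]
200 orig [131 131 131 131 132 130 121 109 133 120  86  68  94  90  88]
200 held [ 40  91 128 137 133 133 126  93  65  56  49  40  38  37  44]
220 orig [131 131 131 132 132 133 128 122 131 125  93  95  98  97  96]
220 held [ 13  14  50  96 134 140 128  89  64  57  44  43  47  47  47]
```

The inner glass edge shows at the same radius in both images, so the 3.9 mm offset holds. Moving over the dish.

drive_tool --increments '[[[10,6,0],[0,0,0],0],[[12,7,0],[0,0,0],0],[[9,5,0],[0,0,0],0],[[4.8,2.4,0],[0,0,0],0],[[0,0,0],[0,0,0],0],[[0,0,-8],[0,0,0],0],[[0,0,-8],[0,0,0],0],[[0,0,0],[0,0,0],0]]'

```text
clock: 6.85
eef_pos: [0.5798, 0.1208, 0.0658]
tool_rot: [-0.063, 0.998, -0.0, -0.002]
ft_force: [-0.1, 0.3, -2.3]
grip_width: 0.0617
grasp_force: 65.3
```

drive_tool --increments '[[[0,0,-5],[0,0,0],0],[[0,0,0],[0,0,0],0],[[0,0,0],[0,0,0],0]]'

```text
clock: 7.1
eef_pos: [0.5817, 0.1213, 0.0629]
tool_rot: [-0.063, 0.998, -0.0, -0.001]
ft_force: [-0.8, 0.5, -0.8]
grip_width: 0.0616
grasp_force: 65.3
```

Run:
```python
from h import *
o=get_obs();print({k:np.round(o[k],4) for k in("clock","tool_rot","eef_pos","ft_force","ft_torque")})
c=camera("scene")
a=cv2.resize(c["image"][130:230,205:285],None,fx=5,fy=5,interpolation=cv2.INTER_CUBIC)
t=camera("top");b=cv2.resize(t["image"][150:250,130:210],None,fx=5,fy=5,interpolation=cv2.INTER_CUBIC)
save("over.png",np.hstack([a,b]))
```

```text
{'clock': np.float64(7.1), 'tool_rot': array([-6.28e-02,  9.98e-01, -1.00e-04, -5.00e-04]), 'eef_pos': array([0.5817, 0.1213, 0.0629]), 'ft_force': array([-0.7526,  0.544 , -0.7712]), 'ft_torque': array([ 0.0086,  0.0032, -0.0424])}
```

View pics/over.png

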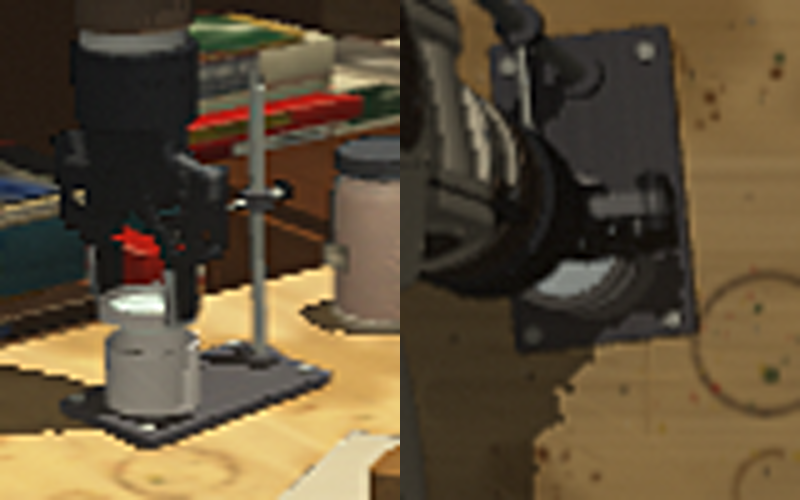

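The cover is above the dish and visually aligned (scene crop: dish spans 105–200, cover directly above it). Lowering.

drive_tool --increments '[[[0,0,-4],[0,0,0],0],[[0,0,-4],[0,0,0],0],[[0,0,-3],[0,0,0],0],[[0,0,-1],[0,0,0],0],[[0,0,-1],[0,0,0],0],[[0,0,-1],[0,0,0],0],[[0,0,0],[0,0,0],0],[[0,0,0],[0,0,0],0]]'

```text
clock: 7.87
eef_pos: [0.5822, 0.1215, 0.0493]
tool_rot: [-0.063, 0.998, -0.0, 0.0]
ft_force: [-0.0, 1.0, -1.6]
grip_width: 0.0615
grasp_force: 65.3
```

drive_tool --increments '[[[-0.8,-0.3,0],[0,0,0],0],[[0,0,-1],[0,0,0],0],[[0,0,-0.5],[0,0,0],0],[[0,0,-0.5],[0,0,0],0],[[0,0,0],[0,0,0],0],[[0,0,0],[0,0,0],0]]'

```text
clock: 8.37
eef_pos: [0.5813, 0.1212, 0.0473]
tool_rot: [-0.063, 0.998, -0.0, -0.0]
ft_force: [-0.7, 0.1, -1.9]
grip_width: 0.0617
grasp_force: 65.3
```

drive_tool --increments '[[[0,0,-0.5],[0,0,0],0],[[0,0,-0.5],[0,0,0],0],[[0,0,0],[0,0,0],0],[[0,0,0],[0,0,0],0]]'

```text
clock: 8.7
eef_pos: [0.5813, 0.1212, 0.0463]
tool_rot: [-0.063, 0.998, 0.0, -0.0]
ft_force: [-0.9, -0.1, -1.4]
grip_width: 0.0617
grasp_force: 65.3
```

drive_tool --increments '[[[0,0,-0.4],[0,0,0],0],[[0,0,-0.4],[0,0,0],0],[[0,0,0],[0,0,0],0],[[0,0,0],[0,0,0],0]]'

```text
clock: 9.03
eef_pos: [0.5814, 0.1212, 0.0455]
tool_rot: [-0.063, 0.998, 0.0, -0.0]
ft_force: [0.3, 0.1, -1.2]
grip_width: 0.0611
grasp_force: 65.3
```

drive_tool --increments '[[[0,0,-0.4],[0,0,0],0],[[0,0,-0.3],[0,0,0],0],[[0,0,0],[0,0,0],0],[[0,0,0],[0,0,0],0]]'

```text
clock: 9.37
eef_pos: [0.5814, 0.1212, 0.0453]
tool_rot: [-0.063, 0.998, 0.0, 0.0]
ft_force: [-1.8, 0.2, 4.4]
grip_width: 0.0617
grasp_force: 65.8
```

Contact came at 45.3 mm with about 5 N, exactly the expected seat height. Releasing and rising.

drive_tool --increments '[[[0,0,0],[0,0,0],0.75],[[0,0,0],[0,0,0],0.8],[[0,0,0],[0,0,0],0.9],[[0,0,0],[0,0,0],1],[[0,0,0],[0,0,0],1],[[0,0,0],[0,0,0],1]]'

```text
clock: 9.87
eef_pos: [0.5814, 0.1212, 0.0447]
tool_rot: [-0.063, 0.998, -0.0, -0.0]
ft_force: [0.1, 0.4, -0.5]
grip_width: 0.0851
grasp_force: 0.0
```

drive_tool --increments '[[[0,0,5],[0,0,0],1],[[0,0,10],[0,0,0],1],[[0,0,20],[0,0,0],1],[[0,0,30],[0,0,0],1],[[0,0,35],[0,0,0],1],[[0,0,35],[0,0,0],1],[[-10,0,30],[0,0,0],1],[[-25,-15,0],[0,0,0],1]]'

```text
clock: 10.53
eef_pos: [0.5526, 0.1088, 0.2184]
tool_rot: [-0.064, 0.998, 0.002, 0.009]
ft_force: [0.8, -0.3, 0.8]
grip_width: 0.0854
grasp_force: 0.0
```

drive_tool --increments '[[[-25,-35,0],[0,0,-3.5],1],[[-15,-38,0],[0,0,-3.5],0.8],[[-10,-38,0],[0,0,-3.5],0.6],[[-10,-38,0],[0,0,-3.5],0.5],[[-10,-38,0],[0,0,-3.5],0.45],[[-10,-38,0],[0,0,-3.5],0.45],[[-5,-38,0],[0,0,-2],0.45],[[0,-38,0],[0,0,0],0.45]]'

```text
clock: 11.2
eef_pos: [0.4609, -0.1954, 0.2114]
tool_rot: [0.138, 0.99, -0.0, 0.001]
ft_force: [0.2, 0.4, -0.6]
grip_width: 0.0384
grasp_force: 0.0
```

```bash
cat > m4.py <<'E'
from fit import *
o=get_obs();print({k:np.round(o[k],4) for k in("clock","tool_rot","eef_pos","joint_pos","grip_width")})
T=camera("top");S=camera("scene");gt=grad(T)
print("cover seated top",fit([(T,gt)],[circ(.031,.060)],(.585,.121),.008))
a=cv2.resize(S["image"][140:230,205:285],None,fx=5,fy=6,interpolation=cv2.INTER_CUBIC)
b=cv2.resize(T["image"][140:230,130:190],None,fx=5,fy=6,interpolation=cv2.INTER_CUBIC)
save("seat.png",np.hstack([a,b]));save("scene_seat.png",S["image"])
for s in silhouettes("pointer_tip",S)[:2]: print(s["conf"],s["bbox"])
for s in silhouettes("cover",S)[:3]: print("cover",s["conf"],s["bbox"])
E
python3 m4.py
```

```text
{'clock': np.float64(11.2), 'tool_rot': array([ 1.381e-01,  9.904e-01, -2.000e-04,  7.000e-04]), 'eef_pos': array([ 0.4609, -0.1954,  0.2114]), 'joint_pos': array([-0.401 ,  0.2501, -0.0347,  1.2844,  0.    , -0.1239]), 'grip_width': np.float64(0.0384)}
cover seated top (array([0.58510166, 0.12201073]), np.float64(229.28541564941406))
cover 0.6 [222.2, 191.9, 243.2, 200.5]
cover 0.54 [172.7, 217.2, 185.2, 226.8]
```

View pics/seat.png

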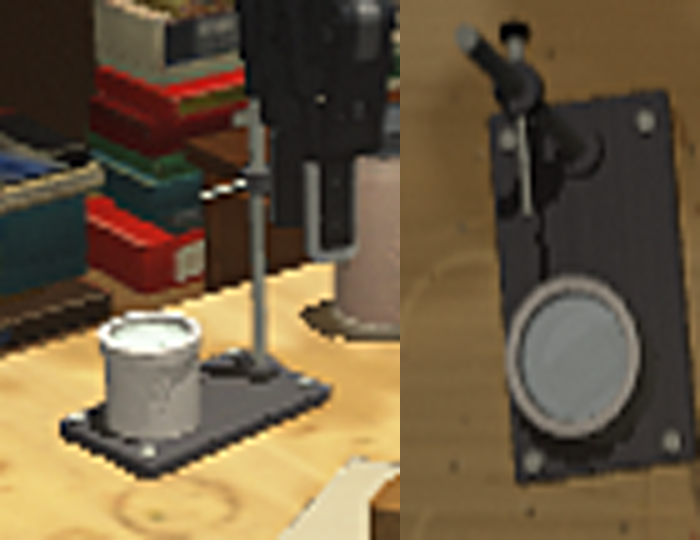

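Seated and level: the scene crop shows the cover flush on the dish at (150,330), and the top view shows it centred. Now for the pointer height and a check of the loupe fit, both from the original unobstructed pictures.

```bash
cat > m5.py <<'E'
from fit import *
T=camera("top");S=camera("scene")
for c,n in((T,"top0"),(S,"scene0")): c["image"]=cv2.imread(f"pics/{n}.png")[:,:,::-1].copy()
gt,gs=grad(T),grad(S)
st=(.5851,.1213,.12)
def off(P,dv,du,g): u=proj(S,P);return np.minimum(mc(g,[u[:,1]+dv,u[:,0]+du],order=1),400).mean()
PP=[place(p,*st) for p in [circ(.03,.05)]+STAND[2:]]
r=max((sum(off(p,dv,du,gs) for p in PP),du,dv) for du in np.arange(-3,3.1,.25) for dv in np.arange(-3,3.1,.25));print("scene offset du,dv",r)
du,dv=r[1:]
gray=S["image"].astype(float).mean(2)
for z in(.01,.19,.202,.21): print("post",z,(proj(S,place(np.array([[.092,0,z]]),*st))[0]+[du,dv]).round(2))
ctr=proj(S,place(np.array([[.092,0,.202]]),*st))[0]+[du,dv]
u=int(round(ctr[0]));print("cols",u-4,u+4);print(gray[int(ctr[1])-6:int(ctr[1])+7,u-4:u+5].astype(int))
res=[]
for z in np.arange(.110,.166,.002):
    q=proj(S,place(seg((.046,0,z),(.078,0,z),20),*st))+[du,dv];res.append((round(z,3),int(mc(gray,[q[:,1],q[:,0]],order=1).mean())))
print(res)
for z in(.12,.135,.15): print(z,(proj(S,place(np.array([[.044,0,z],[.081,0,z]]),*st))+[du,dv]).round(2).tolist())
print(gray[162:180,246:264].astype(int))
r,s=fit([(T,gt)],LOUPE,(.4535,-.296),.008,2.8625,.06);print("loupe top",r.round(4),s)
r,s=fit([(T,gt),(S,gs)],LOUPE,(.4535,-.296),.008,2.8625,.06);print("loupe both",r.round(4),s)
E
python3 m5.py
```

```text
scene offset du,dv (np.float32(1164.6138), np.float64(0.0), np.float64(1.25))
post 0.01 [256.74 204.15]
post 0.19 [255.73 150.3 ]
post 0.202 [255.66 146.53]
post 0.21 [255.61 144.  ]
cols 252 260
[[ 49  48  48  42  66 118 130 129 128]
 [ 45  49  51  53  74 116 124 122 120]
 [ 57  73  78  74  90 109 113 111 112]
 [ 67  98  82  77  86 103 108 107 106]
 [ 62  73  71  89  89  91 102 102 100]
 [ 59  52  56  90  79  64  98  98  94]
 [ 62  52  57  94  84  72  85  81  77]
 [ 45  37  54  94 135 164  73  72  83]
 [ 70  78  89  90 106 108  92  93  92]
 [100  98  94  90 105 103  88  90  88]
 [ 94  92  90  89 106 103  73  70  66]
 [ 78  78  81  92 105 105  66  70  74]
 [ 73  72  83  91 106 111  98 102  95]]
[(np.float64(0.11), 37), (np.float64(0.112), 36), (np.float64(0.114), 36), (np.float64(0.116), 36), (np.float64(0.118), 36), (np.float64(0.12), 35), (np.float64(0.122), 33), (np.float64(0.124), 28), (np.float64(0.126), 48), (np.float64(0.128), 130), (np.float64(0.13), 136), (np.float64(0.132), 59), (np.float64(0.134), 31), (np.float64(0.136), 30), (np.float64(0.138), 32), (np.float64(0.14), 32
[... 1207 characters left out ...]
38  50  18  21  28  35  54  63  56  71  57  21  26  29  31  31  32]
 [ 17  23  27  30  34  34  35  33  43  75 105  92  63  50  33  29  30  29]
 [ 28  35  36  35  35  37  35  34  42  75 103  83  45  67  71  53  36  36]
 [ 31  38  41  36  37  36  36  34  40  74 103  80  29  34  41  58  73  71]
 [ 32  40  40  35  37  37  37  34  41  74 101  82  30  36  37  39  40  49]
 [ 30  39  40  37  37  37  38  37  32  61 103  83  29  35  38  37  36  39]
 [ 30  40  42  38  39  39  38  37  34  62 102  82  30  37  39  38  38  38]
 [ 29  39  43  38  38  38  39  39  34  63 103  82  31  37  38  37  40  38]]
loupe top [ 0.453  -0.2946  2.8818] 232.72256469726562
loupe both [ 0.4523 -0.2932  2.8403] 287.3291015625
```

Pointer height is about 0.129 m; the collar's rows and the post top both agree with the calibration. Going to the loupe.

drive_tool --increments '[[[-2,-25,0],[0,0,0],0.45],[[-2,-25,-20],[0,0,0],0.45],[[-2,-25,-30],[0,0,0],0.45],[[-2,-24,-30],[0,0,0],0.45],[[0,0,-30],[0,0,0],0.45],[[0,0,-30],[0,0,0],0.45],[[0,0,0],[0,0,0],0.45],[[0,0,0],[0,0,0],0.45]]'

```text
clock: 12.17
eef_pos: [0.4533, -0.2905, 0.0687]
tool_rot: [0.136, 0.991, 0.001, -0.002]
ft_force: [0.2, -0.4, 0.5]
grip_width: 0.0386
grasp_force: 0.0
```

drive_tool --increments '[[[0,-4.3,-20],[0,0,0],0.45],[[0,0,-20],[0,0,0],0.45],[[0,0,-12],[0,0,0],0.45],[[0,0,-7],[0,0,0],0.45],[[0,0,0],[0,0,0],0.45],[[0,0,0],[0,0,0],0.45]]'

```text
clock: 12.67
eef_pos: [0.4556, -0.2971, 0.0125]
tool_rot: [0.137, 0.991, -0.001, 0.001]
ft_force: [-0.8, 0.0, 0.9]
grip_width: 0.0386
grasp_force: 0.0
```

drive_tool --increments '[[[-2,2,-8],[0,0,0],0.45],[[0,0,0],[0,0,0],0.45],[[0,0,0],[0,0,0],0.4],[[0,0,0],[0,0,0],0.3],[[0,0,0],[0,0,0],0.2],[[0,0,0],[0,0,0],0.1],[[0,0,0],[0,0,0],0],[[0,0,0],[0,0,0],0]]'

```text
clock: 13.33
eef_pos: [0.4525, -0.2953, 0.0033]
tool_rot: [0.137, 0.991, -0.0, 0.0]
ft_force: [-1.4, -0.2, 3.7]
grip_width: 0.0122
grasp_force: 61.8
```

drive_tool --increments '[[[0,0,0],[0,0,0],0],[[0,0,0],[0,0,0],0],[[0,0,0],[0,0,0],0]]'

```text
clock: 13.58
eef_pos: [0.4525, -0.2953, 0.0034]
tool_rot: [0.137, 0.991, -0.0, 0.0]
ft_force: [-0.6, 0.7, 5.2]
grip_width: 0.0119
grasp_force: 61.9
```

Run:
```python
from fit import *
o=get_obs();print({k:np.round(o[k],4) for k in("clock","tool_rot","eef_pos","ft_force","grip_width","joint_pos")})
T=camera("top");print(fit([(T,grad(T))],[circ(.028,.01)],(.391,-.278),.008))
```

```text
{'clock': np.float64(13.5833), 'tool_rot': array([ 1.374e-01,  9.905e-01, -2.000e-04,  5.000e-04]), 'eef_pos': array([ 0.4525, -0.2953,  0.0034]), 'ft_force': array([-0.6391,  0.6972,  5.2299]), 'grip_width': np.float64(0.0119), 'joint_pos': array([-0.5782,  0.524 , -0.2212,  0.8245, -0.    , -0.3026])}
(array([ 0.39710273, -0.27701904]), np.float64(28.172229766845703))
```

The handle is gripped. Lifting, then carrying the loupe round so that its lens points along stand +y with the handle to the right of the dish.

drive_tool --increments '[[[0,0,8],[0,0,0],0],[[0,0,20],[0,0,0],0],[[0,0,25],[0,0,0],0],[[0,0,25],[0,0,0],0],[[0,0,25],[0,0,0],0],[[0,10,20],[0,0,-2],0],[[5,15,10],[0,0,-3.5],0],[[7,20,0],[0,0,-4.5],0]]'

```text
clock: 14.3
eef_pos: [0.4655, -0.2514, 0.139]
tool_rot: [0.226, 0.974, -0.001, 0.003]
ft_force: [0.0, -0.1, -0.4]
grip_width: 0.0123
grasp_force: 61.2
```

drive_tool --increments '[[[9,22,0],[0,0,-4.5],0],[[9,22,0],[0,0,-4.5],0],[[9,22,0],[0,0,-4.5],0],[[9,22,0],[0,0,-4.5],0],[[9,22,0],[0,0,-4.5],0],[[9,22,0],[0,0,-4.5],0],[[9,22,0],[0,0,-4.5],0],[[9,22,0],[0,0,-4.5],0]]'

```text
clock: 14.97
eef_pos: [0.5361, -0.0728, 0.1357]
tool_rot: [0.515, 0.857, -0.0, -0.0]
ft_force: [-0.2, 0.2, -1.5]
grip_width: 0.0123
grasp_force: 61.2
```

drive_tool --increments '[[[9,22,0],[0,0,-4.5],0],[[9,20,0],[0,0,-4.5],0],[[9,16,0],[0,0,-4],0],[[6,12,0],[0,0,-3],0],[[4,8,0],[0,0,-2],0],[[0,0,0],[0,0,0],0],[[0,0,0],[0,0,0],0]]'

```text
clock: 15.55
eef_pos: [0.5728, 0.0043, 0.1355]
tool_rot: [0.641, 0.768, -0.0, -0.0]
ft_force: [-0.4, 0.4, -0.9]
grip_width: 0.0123
grasp_force: 61.2
```

drive_tool --increments '[[[5,12,0],[0,0,-1],0],[[5,14,0],[0,0,-1],0],[[5,14,0],[0,0,-1],0],[[3,8,0],[0,0,-0.4],0],[[2,5.6,0],[0,0,0],0],[[0,0,-4],[0,0,0],0],[[0,0,-4],[0,0,0],0],[[0,0,0],[0,0,0],0]]'

```text
clock: 16.22
eef_pos: [0.592, 0.0568, 0.1265]
tool_rot: [0.664, 0.748, -0.001, -0.001]
ft_force: [-0.6, -1.0, -0.5]
grip_width: 0.0124
grasp_force: 61.2
```

drive_tool --increments '[[[0,0,0],[0,0,0],0],[[0,0,0],[0,0,0],0]]'

```text
clock: 16.38
eef_pos: [0.5928, 0.0569, 0.1276]
tool_rot: [0.664, 0.748, -0.0, -0.0]
ft_force: [0.2, -0.0, 0.8]
grip_width: 0.0124
grasp_force: 61.2
```

```bash
cat > m6.py <<'E'
from fit import *
o=get_obs();print({k:np.round(o[k],4) for k in("clock","tool_rot","eef_pos","ft_force","joint_pos")})
e=o["eef_pos"];q=o["tool_rot"];ty=2*np.arctan2(q[1],q[0])-np.pi/2;ly=ty+np.pi/2
print("pred lens",(e[:2]+.064*np.array([np.cos(ly),np.sin(ly)])).round(4),"yaw deg",np.degrees(ly).round(1), "mid z",e[2]+.0016)
T=camera("top");S=camera("scene");gt=grad(T);gs=grad(S)
for R in(.027,.028):print("lens top",R,fit([(T,gt)],[circ(R,.133)],(.5851,.1214),.012))
print("lens (x,y fixed pred) z in scene:")
a=np.radians(np.arange(0,360,4));p=e[:2]+.064*np.array([np.cos(ly),np.sin(ly)])
res=[]
for z in np.arange(.110,.150,.001):
    s=0
    for h in(0,.01):
        u=proj(S,np.c_[p[0]+.028*np.cos(a),p[1]+.028*np.sin(a),0*a+z-.005+h]);s+=np.minimum(mc(gs,[u[:,1]+1.25,u[:,0]],order=1),400).mean()
    res.append((round(float(s)),round(float(z),3)))
print(sorted(res)[-6:])
ai=cv2.resize(S["image"][140:220,215:285],None,fx=6,fy=6.5,interpolation=cv2.INTER_CUBIC)
bi=cv2.resize(T["image"][150:230,130:190],None,fx=6,fy=6.5,interpolation=cv2.INTER_CUBIC)
save("final.png",np.hstack([ai,bi]))
E
python3 m6.py
```

```text
{'clock': np.float64(16.3833), 'tool_rot': array([ 6.641e-01,  7.476e-01, -3.000e-04, -2.000e-04]), 'eef_pos': array([0.5928, 0.0569, 0.1276]), 'ft_force': array([ 0.1522, -0.0375,  0.835 ]), 'joint_pos': array([ 9.5800e-02,  4.8890e-01,  9.2600e-02,  1.1752e+00, -1.0000e-04,
        1.5484e+00])}
pred lens [0.5853 0.1205] yaw deg 96.8 mid z 0.12922362575135193
lens top 0.027 (array([0.58316995, 0.11953658]), np.float64(78.00952911376953))
lens top 0.028 (array([0.58341175, 0.12085294]), np.float64(76.33744812011719))
lens (x,y fixed pred) z in scene:
[(372, 0.136), (373, 0.137), (374, 0.149), (386, 0.146), (398, 0.148), (405, 0.147)]
```

View pics/final.png

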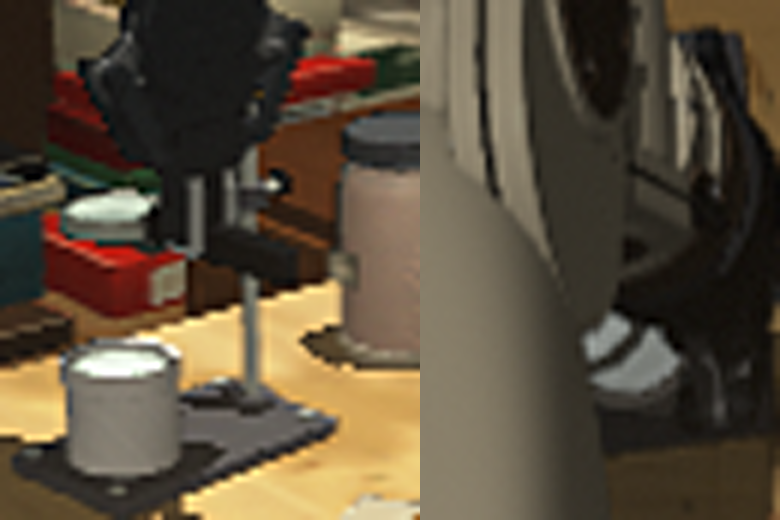

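The scene crop shows the lens at about (112,212), level over the covered dish, with the handle to its right. I'll compare the predicted rim outline against the pixels numerically.

```bash
cat > m7.py <<'E'
from fit import *
S=camera("scene");o=get_obs();e=o["eef_pos"];q=o["tool_rot"];ly=2*np.arctan2(q[1],q[0])
p=e[:2]+.064*np.array([np.cos(ly),np.sin(ly)]);a=np.radians(np.arange(0,360,2))
print("eef",e.round(4),"lens",p.round(4))
for n,z,R,c in(("lens top",.134,.028,p),("lens bot",.124,.028,p),("cover top",.060,.032,(.5851,.1214)),("cover bot",.050,.032,(.5851,.1214))):
    u=proj(S,np.c_[c[0]+R*np.cos(a),c[1]+R*np.sin(a),0*a+z])+[0,1.25];print(n,"u",u[:,0].min().round(1),u[:,0].max().round(1),"v",u[:,1].min().round(1),u[:,1].max().round(1))
for s in silhouettes("loupe",S)[:2]+silhouettes("lens",S)[:2]+silhouettes("cover",S)[:2]: print(round(s["conf"],2),np.round(s["bbox"],1))
print(S["image"].astype(int).sum(2)[164:182,222:246]//3)
print("cover cols");print(S["image"].astype(int).sum(2)[190:202,222:250]//3)
E
python3 m7.py
```

```text
eef [0.5932 0.0573 0.128 ] lens [0.5856 0.1208]
lens top u 224.9 243.4 v 171.0 176.4
lens bot u 225.0 243.5 v 174.2 179.6
cover top u 224.4 245.2 v 193.2 200.3
cover bot u 224.6 245.3 v 196.2 203.4
0.66 [225.8 168.8 262.  184.6]
0.68 [226.  169.7 263.8 181. ]
0.6 [224.8 190.7 244.7 199.5]
[[ 22  28  26  29  31  32  32  32  26  21  24  25  25  23  19  23  25  23
   29  31  30  30  25  25]
 [ 24  55  57  45  32  26  32  32  35  39  36  25  26  28  27  27  24  14
   22  29  27  25  26  24]
 [ 11  41  69  79  67  48  31  29  31  34  36  36  36  32  37  46  52  52
   43  15  22  25  25  23]
 [ 73 145  98  37  48  79  81  66  50  35  30  31  31  39  56  38  42  41
   41  38  24  24  24  29]
 [124 109 105  73  25  28  53  83  88  72  50  27  17  20  30  20  25  25
   28  28  23  26  26  21]
 [ 90  90 109  98  20  18  13   6   2  15  28  87 142 136 143 136  62  29
   41  37  19  26  24  20]
 [105 108  95  67  14  33  97 157 157 170 198 207 221 190 192 195 178 132
  195 206  15  25  26  20]
 [ 59  51  41  26  86 174 229 222 222 222 221 219 220 220 219 222 231 213
   91  55  17  23  26  20]
 [
[... 1724 characters left out ...]
164 166 150  79 104 184 242 252 254 251 249 248 248 248 249 251 253 255
  255 247 145  83  99 148 182 177 177 181]
 [160 162 149  82  99 109 127 158 228 238 255 255 255 255 250 205 214 164
  123  94  97  92  99 144 173 164 162 160]
 [156 161 150  93 100 110 109 106 103 101 102 101 104 108 106 103 108 110
  111 106 104  90 107 154 162 157 157 150]
 [155 158 157 136 101 111 115 116 118 120 119 118 122 122 122 123 119 118
  114 108 104  94 105 158 146  99 116  86]
 [163 163 168 156  84 103 114 120 122 119 123 125 125 123 127 121 122 119
  114 107  99  98  94 102  93  95  96  98]
 [178 178 182 165  82 103 112 114 113 113 119 124 121 123 118 113 114 119
  116 113 108 102  77  31  27  27  30  30]]
```

```bash
cat > m8.py <<'E'
from fit import *
S=camera("scene");N=S["image"].copy();o=get_obs();e=o["eef_pos"];q=o["tool_rot"];ly=2*np.arctan2(q[1],q[0])
p=e[:2]+.064*np.array([np.cos(ly),np.sin(ly)])
g1=grad(S);S["image"]=cv2.imread("pics/scene0.png")[:,:,::-1].copy();g0=grad(S);S["image"]=cv2.imread("pics/scene_seat.png")[:,:,::-1].copy();g2=grad(S)
def best(nm,g,P):
    u=proj(S,P);r=[(float(np.minimum(mc(g,[u[:,1]+dv,u[:,0]+du],order=1),400).mean()),du,dv) for du in np.arange(-3,3.1,.25) for dv in np.arange(-5,5.1,.25)]
    r.sort();print(nm,[tuple(round(float(k),2) for k in x) for x in r[-3:]], [x[1:] for x in r[::-1] if abs(x[2]-r[-1][2])>1.2][:1])
c=lambda x,y,z,R:circ(R,z)+[x,y,0]
d=(.5851,.1213)
best("dish rim out",g0,c(*d,.05,.03));best("dish rim in",g0,c(*d,.05,.027))
st=(*d,.12)
for i in range(4): best("plate%d"%i,g0,place(STAND[2+i],*st))
best("plate all",g0,place(np.vstack(STAND[2:]),*st))
best("cover table top",g0,c(.4503,.0412,.015,.032));best("lens table top",g0,c(.391,-.278,.01,.028))
best("cover seated top",g2,c(*d,.06,.032));best("cover seated mid",g2,c(*d,.05,.032))
best("lens now top",g1,c(*p,.134,.028))
f=[x for x in circ(.028,.124) if x[1]<0];best("lens now bottom front",g1,np.array(f)+[*p,0])
f=[x for x in circ(.028,.0) if x[1]<0];best("lens table bottom front",g0,np.array(f)+[.391,-.278,0])
for s in silhouettes("stand",S)[:1]: pass
E
python3 m8.py 2>&1
```

```text
dish rim out [(180.49, -2.75, -3.25), (180.59, -3.0, -3.0), (181.78, -3.0, -3.25)] [(np.float64(0.75), np.float64(0.0))]
dish rim in [(187.4, -2.5, -3.5), (188.74, -2.75, -3.5), (189.42, -3.0, -3.5)] [(np.float64(2.75), np.float64(-5.0))]
plate0 [(389.82, -1.0, 2.25), (390.72, -1.5, 2.25), (390.77, -1.25, 2.25)] [(np.float64(1.5), np.float64(1.0))]
plate1 [(244.1, -1.25, -0.5), (244.97, -0.75, -0.5), (245.06, -1.0, -0.5)] [(np.float64(-3.0), np.float64(-1.75))]
plate2 [(199.76, 1.0, -0.5), (199.85, 0.5, -0.25), (200.09, 0.25, -0.25)] [(np.float64(3.0), np.float64(-1.5))]
plate3 [(399.86, 0.75, 2.0), (400.0, 0.25, 1.75), (400.0, 0.5, 2.0)] [(np.float64(-1.5), np.float64(0.75))]
plate all [(263.97, 0.25, 1.5), (264.21, 0.0, 1.25), (264.37, 0.0, 1.5)] [(np.float64(2.75), np.float64(0.25))]
cover table top [(259.17, -0.5, 4.0), (259.46, -0.75, 3.75), (260.35, -0.75, 4.0)] [(np.float64(-0.75), np.float64(0.0))]
lens table top [(203.44, -1.0, 2.75), (203.49, -1.5, 2.75), (204.76, -1.25, 2.75)] [(np.float64(-0.5), np.float64(-0.75))]
cover seated top [(280.84, -2.25, -0.75), (281.22, -1.75, -1.0), (281.36, -2.0, -1.0)] [(np.float64(-3.0), np.float64(0.25))]
cover seated mid [(282.44, -2.25, -4.0), (282.77, -1.75, -4.0), (283.17, -2.0, -4.0)] [(np.float64(-3.0), np.float64(-2.75))]
lens now top [(263.76, -2.25, -1.5), (264.08, -2.5, -1.5), (264.45, 1.0, -1.25)] [(np.float64(2.5), np.float64(0.0))]
lens now bottom front [(334.2, -2.25, -5.0), (334.4, -2.75, -5.0), (335.77, -2.5, -5.0)] [(np.float64(-3.0), np.float64(-3.75))]
lens table bottom front [(260.33, 0.5, -4.5), (260.45, 0.25, -4.75), (261.54, 0.5, -4.75)] [(np.float64(-1.0), np.float64(-1.25))]
```

Two scene-camera offsets don't agree yet: the plate fit's +1.25 px locked onto the plate's lower edges, and the upper edges, cover and lens point to about −0.7 px. That would lower the pointer estimate, so I'll cross-check it with the top camera, using the post's top as a reference.

```bash
cat > m9.py <<'E'
from fit import *
T=camera("top");S=camera("scene")
it=cv2.imread("pics/top0.png").astype(float).mean(2);is_=cv2.imread("pics/scene0.png").astype(float).mean(2)
st=(.5851,.1213,.12)
P=lambda c,x,y,z:proj(c,place(np.array([[x,y,z]]),*st))[0].round(2).tolist()
print("top: post top pred",P(T,.092,0,.202),"base",P(T,.092,0,.01))
for z in(.115,.12,.125,.13,.135): 
    print("z",z,"top tip",P(T,.044,0,z),"root",P(T,.08,0,z),"| scene tip",P(S,.044,0,z),"root",P(S,.08,0,z),"collar front",P(S,.092+.011*np.sin(.12-.6),-.010,z))
print("top rows160-178, cols148-162");print(it[158:180,146:164].astype(int))
print("post top region");print(it[136:156,134:156].astype(int))
# scene ridge: subpixel row per column (bright peak centroid)
for u in range(244,254):
    col=is_[166:178,u]-40;col=np.clip(col,0,None);k=col.argmax();w=col[max(0,k-1):k+2];print(u,round(166+(np.arange(max(0,k-1),max(0,k-1)+len(w))*w).sum()/w.sum(),2),int(col.max()),end=" | ")
print();print(is_[138:152,250:262].astype(int))
E
python3 m9.py
```

```text
top: post top pred [143.17, 146.15] base [165.93, 165.05]
z 0.115 top tip [156.39, 176.33] root [154.94, 160.71] | scene tip [244.94, 175.32] root [253.4, 172.9] collar front [257.16, 173.07]
z 0.12 top tip [155.79, 175.92] root [154.34, 160.23] | scene tip [244.9, 173.78] root [253.37, 171.38] collar front [257.13, 171.55]
z 0.125 top tip [155.19, 175.51] root [153.74, 159.75] | scene tip [244.85, 172.23] root [253.34, 169.86] collar front [257.11, 170.03]
z 0.13 top tip [154.59, 175.1] root [153.13, 159.27] | scene tip [244.81, 170.68] root [253.3, 168.33] collar front [257.08, 168.5]
z 0.135 top tip [153.98, 174.68] root [152.51, 158.78] | scene tip [244.76, 169.13] root [253.27, 166.8] collar front [257.05, 166.97]
top rows160-178, cols148-162
[[ 79  78  76  72  44  24  42  41  38  27   7  13  26  26  40  44  49  48]
 [ 78  69  52  49  43  32  22  43  74  17  27  22  27  26  32  38  44  50]
 [ 76  52  44  47  45  45  35  72 123  26  36  25  28  27  28  35  38  44]
 [ 78  64  39  48  59  77  60  67 119  16  18  18  24  26  27  29  35  37]
 [ 83  77  40  53  87 115  96  79 119  25 
[... 3363 characters left out ...]
 47  46  48  56  59  59  62  62  56]
 [ 54  58  64  66  68  63  56  53  71  85  81  84]
 [ 55  54  49  48  48  42  66 118 130 129 128 128]
 [ 69  64  45  49  51  53  74 116 124 122 120 120]
 [ 62  60  57  73  78  74  90 109 113 111 112 112]
 [ 89  75  67  98  82  77  86 103 108 107 106 107]
 [ 93  74  62  73  71  89  89  91 102 102 100 101]
 [ 58  56  59  52  56  90  79  64  98  98  94  89]
 [ 60  62  62  52  57  94  84  72  85  81  77  75]
 [ 52  50  45  37  54  94 135 164  73  72  83  97]
 [ 47  66  70  78  89  90 106 108  92  93  92  90]
 [102 102 100  98  94  90 105 103  88  90  88  89]
 [ 97  95  94  92  90  89 106 103  73  70  66  73]
 [ 93  92  78  78  81  92 105 105  66  70  74  80]]
```

```bash
cat > m10.py <<'E'
from fit import *
S=camera("scene");o=get_obs();e=o["eef_pos"];q=o["tool_rot"];ly=2*np.arctan2(q[1],q[0])
g=S["image"].astype(int).sum(2)//3
z0=e[2]-.0034;print("eef",e.round(4),"q",q.round(4),"f",o["ft_force"].round(2),"tq",o["ft_torque"].round(3))
or_=e[:2]+(.064-.065)*np.array([np.cos(ly),np.sin(ly)])
for x in(-.065,.035):
  for y in(-.007,.007):
    for z in(0,.018): print((x,y,z),(proj(S,place(np.array([[x,y,z]]),*or_,ly)+[0,0,z0])[0]).round(2).tolist())
m=max(silhouettes("loupe",S),key=lambda s:s["conf"])["region"];ys,xs=np.nonzero(m)
for u in range(224,266,2): 
    r=ys[xs==u];print(u,(r.min(),r.max()) if len(r) else None,end="; ")
print();print("rows 172-188, cols 246-268");print(g[172:190,246:268])
E
python3 m10.py
python3 - <<'E'
import cv2
a=cv2.imread("pics/scene0.png")[138:154,252:261,::-1]
for r,row in enumerate(a): print(138+r,[tuple(int(k) for k in p) for p in row])
E
```

```text
eef [0.5932 0.0576 0.1278] q [0.6638 0.7479 0.     0.    ] f [-0.19 -0.41  0.02] tq [-0.024  0.003 -0.019]
(-0.065, -0.007, 0) [265.93, 184.21]
(-0.065, -0.007, 0.018) [265.87, 178.15]
(-0.065, 0.007, 0) [262.39, 185.33]
(-0.065, 0.007, 0.018) [262.31, 179.23]
(0.035, -0.007, 0) [242.51, 176.95]
(0.035, -0.007, 0.018) [242.33, 171.18]
(0.035, 0.007, 0) [238.99, 177.97]
(0.035, 0.007, 0.018) [238.79, 172.15]
224 None; 226 None; 228 None; 230 None; 232 None; 234 None; 236 None; 238 None; 240 None; 242 None; 244 None; 246 None; 248 None; 250 None; 252 None; 254 None; 256 None; 258 None; 260 None; 262 None; 264 None; 
rows 172-188, cols 246-268
[[ 53 107  89  30  20  17  74 129  73  59  72  57  21  26  30  29  31  31
   30  34  46  55]
 [ 54 107  88  27  18  19  56 100  72  79 107  92  64  50  34  30  31  30
   31  30  31  34]
 [ 53 107  87  23  21  31  45  71  51  76 108  86  47  68  72  52  36  34
   30  30  31  30]
 [ 54 107  87  27  26  30  30  27  31  39  56  71  33  37  41  59  73  70
   53  35  30  30]
 [ 53 106  86  26  18  24  27  28  30  29  30  29  30  29  37  38  42  50
   62
[... 2741 characters left out ...]
114, 107, 81), (112, 105, 78), (104, 100, 78), (92, 94, 84), (109, 110, 98), (106, 110, 94), (96, 98, 72), (94, 100, 76), (89, 101, 76)]
150 [(102, 104, 77), (99, 103, 76), (96, 98, 77), (89, 94, 84), (107, 112, 100), (117, 103, 89), (130, 52, 38), (128, 47, 35), (151, 28, 19)]
151 [(134, 59, 43), (144, 53, 37), (142, 56, 46), (88, 100, 89), (103, 112, 100), (134, 97, 86), (182, 12, 5), (177, 20, 14), (179, 25, 18)]
152 [(185, 23, 12), (187, 21, 10), (167, 47, 37), (85, 101, 88), (104, 113, 102), (142, 103, 90), (203, 53, 38), (191, 67, 49), (156, 80, 51)]
153 [(202, 52, 40), (201, 58, 44), (167, 66, 53), (88, 99, 88), (109, 114, 102), (101, 103, 89), (68, 51, 6), (65, 54, 16), (60, 52, 17)]
```

The observed offset for the loupe, whose height I know from the grasp, and for the post top is about −1.1 px at this height. Collar and ridge with that offset give a pointer height of about 0.120–0.1215 m, and the top camera gives 0.125. I'll take 0.122 and lower 7 mm.

drive_tool --increments '[[[0,0,-2],[0,0,0],0],[[-0.4,0,-3],[0,0,0],0],[[0,0,-1.8],[0,0,0],0],[[0,0,0],[0,0,0],0],[[0,0,0],[0,0,0],0],[[0,0,0],[0,0,0],0],[[0,0,0],[0,0,0],0],[[0,0,0],[0,0,0],0]]'

```text
clock: 17.65
eef_pos: [0.5929, 0.0576, 0.1211]
tool_rot: [0.664, 0.748, 0.0, 0.0]
ft_force: [0.2, 0.1, -0.5]
grip_width: 0.0123
grasp_force: 61.2
```

```bash
cat > m11.py <<'E'
from fit import *
S=camera("scene");o=get_obs();e=o["eef_pos"];q=o["tool_rot"];ly=2*np.arctan2(q[1],q[0])
p=e[:2]+.064*np.array([np.cos(ly),np.sin(ly)]);zb=e[2]-.0034;a=np.radians(np.arange(0,360,2))
print("eef",e.round(4),"lens",p.round(4),"mid",round(zb+.005,4))
g=S["image"].astype(int).sum(2)//3
for h in(0,.01):
    u=proj(S,np.c_[p[0]+.028*np.cos(a),p[1]+.028*np.sin(a),0*a+zb+h]);print(h,u.min(0).round(2),u.max(0).round(2))
print(g[167:184,224:244])
or_=e[:2]-.001*np.array([np.cos(ly),np.sin(ly)])
for z in(0,.018): print("tail near",z,proj(S,place(np.array([[-.065,.007,z]]),*or_,ly)+[0,0,zb])[0].round(2), proj(S,place(np.array([[-.02,.007,z]]),*or_,ly)+[0,0,zb])[0].round(2))
print("cols 246-266 rows 176-190");print(g[176:190,246:268])
E
python3 m11.py
```

```text
eef [0.5929 0.0576 0.1211] lens [0.5853 0.1211] mid 0.1227
0 [224.97 174.84] [243.44 180.36]
0.01 [224.82 171.75] [243.34 177.15]
[[ 98  38  48  79  81  66  51  36  32  32  32  44  53  10  17  21  25  29
   27  26]
 [105  74  25  28  56  86  92  77  54  36  29  37  48  37  38  35  30  24
   25  27]
 [110  98  23  27  27  26  27  55  84  82  67  51  35  33  39  51  58  51
   21  24]
 [ 96  73  25  28  28  27  24  23  23  44  70  78  62  51  56  47  43  41
   23  28]
 [ 45  28  22  21  18  13   9  10  29  92 159 137  77  67  22  27  32  33
   21  26]
 [ 75  55  22  35  89 129 161 160 173 197 191 192 194 186 156 149 123  77
   18  26]
 [ 62  31  89 174 231 224 223 223 223 220 220 219 219 221 228 240 218  60
   20  25]
 [ 73  91 176 232 222 220 216 204 205 206 203 203 205 214 216 135   0   9
   25  27]
 [ 72  70  72 111 169 177 165 163 163 163 162 165 167 155  91  25   6  18
   28  28]
 [104  73  78  80  79  85 101 104 100 102 111 103  80  82  76  35  14  22
   25  25]
 [ 58  60  88  90  90  88  92  93  94  97  94  94  94  93  83  38  14  23
   29  29]
 [ 35  46  73  99  95  99 101 101 1
[... 1196 characters left out ...]
4  24  24  25  23  25  26  26
   29  38  34  32]
 [ 25  33  39  36  39  40  33  19  20  21  20  21  23  24  23  25  23  22
   24  35  39  33]
 [ 25  37  43  36  35  37  37  39  38  35  32  21  17  17  19  18  18  12
   48 147 207 204]
 [ 27  35  41  34  35  35  34  33  30  62 119 107  37  20  24  15  14  54
  148 203 194 190]
 [ 26  34  39  31  30  28  25  29  33  54 104 129 174 206 195 133 142 207
  199 191 189 187]
 [ 30  27  31  27  34  30  49 144 197 119  97 119 156 183 185 189 190 189
  184 186 186 185]
 [ 33  29  52 141 208 204 201 200 184 114  93 120 159 182 175 175 177 179
  180 181 183 185]
 [213 209 207 199 193 190 186 188 173 109  91 121 163 188 181 178 175 175
  175 178 183 187]]
```

The lens rim's row offsets match before and after the move, so the relative height is consistent: lens mid 0.1227 m, against a pointer estimate of about 0.122 m. The lens centre is at (0.5853, 0.1211), over the dish at (0.5851, 0.1213). Handing in.

```bash
python3 -c "
from workcell import job_done
print(job_done())"
```

```text
the job is handed in; nothing more can be done
None
```

I handed the job in with the cover seated level on the dish and the loupe held level, its lens centred over the dish at about 123 mm; my pointer-height readings ran from 120 to 125 mm, so that match is uncertain by about 3 mm.

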